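# Cover the clean beakers from the washer basket

### The job

The small-parts basket is back from the glassware washer with the three blue beaker covers inside: swing its wire lid up and over backwards until it stays open by itself. Then take the covers out and set each one flat on the open steel beaker it fits, the largest cover on the widest beaker, the middle one on the middle and the smallest on the narrowest, centred so that the mouth is closed and the cover stands out all round. Do not knock any beaker over or shift it from where it stands, leave the fourth beaker and the cover it already wears as they are, and leave the lid open.

Things in the scene. Friction and masses are not known exactly. Their poses are not given: they have to be found in the camera images.
- lid (a joint): hinge of the basket's wire lid, along the basket's far top edge, 64 mm above the bench: 0 = closed (flat), 1.57 = upright, 1.95 = the stop, leaning back away from the robot. The lid is loose on its hinge (no spring, hardly any friction, 0.22 kg): it falls shut below about 1.57 and falls back to the stop beyond
- lid_handle (a point): middle of the lid's handle: blue round bar, diameter 9 mm, 84 mm long, held out in the plane of the lid 39 mm in front of the basket's front wall, 64 mm above the bench when shut; pinch it from above. Its x axis points from the bar along the lid to the hinge line, 177 mm away; y runs along the bar. When shut, the middle of the basket lies 106 mm from the bar along x
- cover_large: flat round blue cover, disc diameter 88 mm, 4 mm thick, with an upright white knob (cylinder, diameter 22 mm, 24 mm tall) in the middle, whole height 28 mm, about 50 g. It lies flat in the wire basket, which is fixed to the bench: inside 134 x 294 mm, inner floor 14 mm and wall tops 61 mm above the bench. Origin: centre of the disc's underside; z up along the knob
- cover_medium: flat round blue cover, disc diameter 70 mm, 4 mm thick, with an upright white knob (cylinder, diameter 22 mm, 24 mm tall) in the middle, whole height 28 mm, about 34 g. It lies flat in the wire basket, which is fixed to the bench: inside 134 x 294 mm, inner floor 14 mm and wall tops 61 mm above the bench. Origin: centre of the disc's underside; z up along the knob
- cover_small: flat round blue cover, disc diameter 52 mm, 4 mm thick, with an upright white knob (cylinder, diameter 22 mm, 24 mm tall) in the middle, whole height 28 mm, about 22 g. It lies flat in the wire basket, which is fixed to the bench: inside 134 x 294 mm, inner floor 14 mm and wall tops 61 mm above the bench. Origin: centre of the disc's underside; z up along the knob
- beaker_large: widest open, empty stainless steel beaker: outside diameter 70 mm, wall 2 mm, height 95 mm, flat bottom, standing loose on the bench, about 180 g. Origin: centre of its underside; z up, mouth at the top
- beaker_medium: middle-sized open, empty stainless steel beaker: outside diameter 52 mm, wall 2 mm, height 72 mm, flat bottom, standing loose on the bench, about 120 g. Origin: centre of its underside; z up, mouth at the top
- beaker_small: narrowest open, empty stainless steel beaker: outside diameter 34 mm, wall 2 mm, height 50 mm, flat bottom, standing loose on the bench, about 70 g. Origin: centre of its underside; z up, mouth at the top
- beaker_covered: fourth steel beaker, a bystander that already wears its cover: outside diameter 60 mm, height 82 mm, stands among the others, about 140 g. Origin: centre of its underside; z up
- cover_placed: flat round blue cover, disc diameter 78 mm, 4 mm thick, with an upright white knob (cylinder, diameter 22 mm, 24 mm tall) in the middle, whole height 28 mm, about 40 g. It lies on the rim of the fourth beaker and stays there. Origin: centre of the disc's underside; z up along the knob
There are look-alikes about, which are no part of the job. Leave any black, brown or yellow look-alike of the cover_large alone.

How it is judged:
On the way:
1. the wire lid has been swung past upright and stands open (value of joint lid above 1.62 rad), for 0.3 s.
At the end, for the whole second after the job is handed in: Lid open (over 1.62 rad). Each cover, the fourth too, lies flat (0.1 rad) on its own beaker: centre within 9 mm of the beaker's axis, underside within 4 mm of the rim. Beakers upright (0.1 rad), within 30 mm of their starting places. All at rest and released (value of joint lid above 1.62 rad and horizontal distance between cover_large and beaker_large below 0.009 m and z of cover_large in the frame of beaker_large between 0.091 and 0.099 m and angle between each of cover_large, beaker_large, cover_medium, beaker_medium, cover_small, beaker_small, cover_placed, beaker_covered's own z axis and vertical below 0.1 rad and distance of each of beaker_large, beaker_medium, beaker_small, beaker_covered from where it was at the start of the episode below 0.03 m and linear speed of each of cover_large, beaker_large, cover_medium, beaker_medium, cover_small, beaker_small, cover_placed, beaker_covered below 0.02 m/s and contact force between each of cover_large, cover_medium, cover_small, cover_placed and the fingers below 0.1 N and horizontal distance between cover_medium and beaker_medium below 0.009 m and z of cover_medium in the frame of beaker_medium between 0.068 and 0.076 m and horizontal distance between cover_small and beaker_small below 0.009 m and z of cover_small in the frame of beaker_small between 0.046 and 0.054 m and horizontal distance between cover_placed and beaker_covered below 0.009 m and z of cover_placed in the frame of beaker_covered between 0.078 and 0.086 m); the robot touches nothing.
It fails at once if a beaker is knocked over (angle between any of beaker_large, beaker_medium, beaker_small, beaker_covered's own z axis and vertical above 0.5 rad).
It also fails if it takes over 99 s, if anything falls off the work surface, if the arm or the gripper's body presses on something with over 40 N, if the wrist force passes 120 N, or if a joint passes its speed limit or range.

### The arm

A 6-joint arm with a two-finger parallel gripper is mounted at the origin on the work surface. World frame = base frame: x ahead of the robot, y to its left, z up, the work surface at z = 0. Lengths are in m, angles in rad, forces in N, time in s.
With the tool pointing down it reaches from about 0.225 to 0.875 m from the base axis. Payload 3.4 kg.
Tool frame: the origin (TCP) lies at the very end of the fingers, on their centre line; the grasp point (between the pads) lies 19 mm behind it; z points along the fingers, y is the line along which they close (so a half turn about z gives the same grasp; the last joint's range is limited). The gripper opens to 85 mm and grips with 20 to 120 N. Pads are 22 mm wide; open, the fingers measure 114 mm over their backs; the gripper's body (76 mm by 85 mm) begins 54 mm behind the grasp point. The pads swing forward as they close: fully open they stand 13 mm farther back than shut.
Start: joints at [1.201, 0.276, 1.505, -0, 1.361, -0.121], TCP at [0.142, 0.557, 0.231] pointing down, gripper open.
Joint ranges: [-2.89, 2.89], [-0.75, 2.08], [0.22, 2.7], [-1.18, 4.32], [0.11, 2.71], [-2.7, 2.7]. Speed limits (rad/s): [2.57, 2.57, 3.14, 3.14, 3.14, 3.14].

### API

Orientations are given as a unit quaternion [w, x, y, z].
In Python, from rig import manip, get_image, camera_info gives the robot as it stands. The module is installed in compiled form; this text tells all that it offers.
- The arm moves only by the shell command python3 -m crank 'ROWS' [FORCE]. ROWS is a JSON object of lists of equal length, an entry for each row: "translation": the shift along the tool's x, y, z in mm, a list of three; "roll": the turn about the tool's z in rad; "fingers": the opening, from 0 (shut) to 1 (fully open). A call has 1 to 8 rows; each row shifts and turns the commanded pose from where the row before left it, along the tool's axes as they then stand; what a row does not reach is not made up. A row lasts 1/10 s, in which the tool goes at most 50 mm and 8.59 degrees, less where a joint would pass 70% of its speed; a pose out of reach is approached as far as the arm can. A call is refused whole if a number of a shift passes 50 or a number of a turn 0.15, either way. A call with a gripper value outside its range is refused whole. The fingers move at their own pace and stop on an object; FORCE is the grip in N (left out, the last holds). Time passes only in rows, so rows that do not move let the fingers close. It gives the time, the measured TCP pose, the force, the opening and the grip force at its end, in the units of the state.
- manip.get_state(): the state, without advancing time (a new reading comes with each control period).
- get_image(name): name is "scene" or "top" or "wrist"; returns the picture (384x512x3 uint8, blue, green, red); there is no depth.
- camera_info(name): a dict with "mtx" (3x3 intrinsics, pixels), "rvec" (rotation vector, rad) and "tvec" (3), from world to camera coordinates, as OpenCV has them. Camera axes: x right, y down, z forward; pixel columns grow to the right and rows downward; lengths in m; the calibration is good to about 2 mm. A picture is of the moment at which its call begins: read the wrist's pose just before it. camera_info takes no time and is no camera call; for the wrist camera it gives the pose at the moment of the call.
- manip.sign_off(): hands the job in; it is judged then, once.
The state is a dict: "clock": time; "qpos": joint angles; "qd": joint speeds; "effort": joint torques, N m; "position": TCP position; "ee_rot": TCP orientation; "contact_force": force on the tool from outside, world axes, zero at the start; "moment": the same for the moment, N m; "width": finger opening in m; "gripper_force": force on a finger pad.
Only numpy, scipy, OpenCV 4.12 (cv2) and the standard library are available. Lean on these libraries where they do the work, as an engineer would, in place of code of your own. Each camera call takes 0.05 s, during which the arm holds its last target. There are 200 camera calls.

## Working session

There is one attempt and no reset: what is moved stays moved. The work goes in short steps, Python scripts to look and compute and a shell command to move; the robot and the scene stay as the last step left them, time stands still between calls to the robot, and variables do not carry over. Pictures are saved under pics/ and viewed, at most 14 in all, crops included, and the job is handed in when it is done.

```bash
mkdir -p pics; python3 - <<'E'
from rig import manip,get_image,camera_info
import cv2,numpy as np
s=manip.get_state();print({k:np.round(s[k],3).tolist() for k in s})
for n in("top","scene"):
    c=camera_info(n);print(n,{k:np.round(c[k],4).tolist() for k in c})
    im=get_image(n);cv2.imwrite(f"pics/{n}0.png",im)
    cv2.imwrite(f"pics/{n}0v.png",cv2.resize(im,(800,600)))
E
```

```text
{'clock': 0.0, 'qpos': [1.201, 0.277, 1.506, 0.0, 1.361, -0.121], 'qd': [0.0, 0.0, 0.001, -0.0, -0.0, -0.001], 'effort': [0.0, -41.677, -24.58, -0.0, 0.011, -0.0], 'position': [0.141, 0.557, 0.23], 'ee_rot': [-0.0, 0.124, 0.992, -0.001], 'contact_force': [0.173, -0.211, -0.215], 'moment': [0.05, -0.023, 0.002], 'gripper_force': 0.0, 'width': 0.085}
top {'mtx': [[401.2704, 0.0, 250.5529], [0.0, 401.2704, 194.5467], [0.0, 0.0, 1.0]], 'rvec': [2.1564, -2.2036, 0.0751], 'tvec': [0.0569, 0.482, 1.017]}
scene {'mtx': [[419.1561, 0.0, 253.8573], [0.0, 419.1561, 192.2564], [0.0, 0.0, 1.0]], 'rvec': [1.2213, 2.0464, -1.1317], 'tvec': [0.194, -0.1534, 1.5283]}
```

View pics/top0v.png

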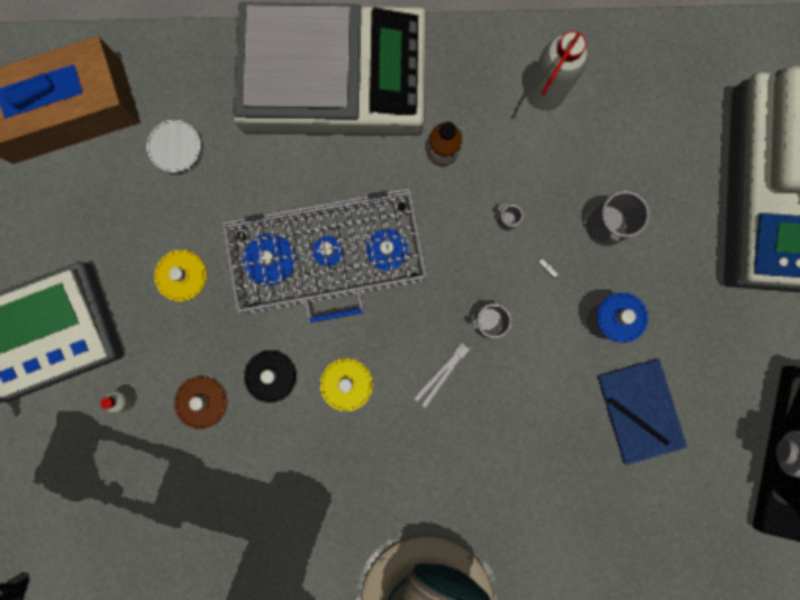

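View pics/scene0v.png

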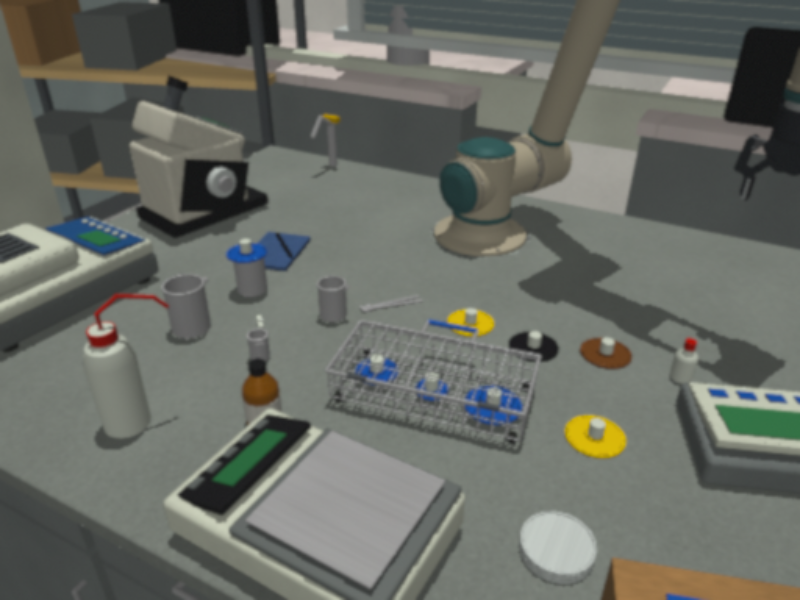

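The top view (800×600) shows the handle bar at about (336,314). The covers are at (268,258) large, (326,250) small and (387,249) medium. The open beakers are at (625,213) large, (492,320) medium and (510,215) small, and the covered one is at (622,317). The scene view agrees: the lid is shut and the bench is clear around the basket.

```bash
cat >h.py <<'E'
from rig import manip,get_image,camera_info
import cv2,numpy as np
from scipy.spatial.transform import Rotation as R
def ray(c,px,z):
    """pixel -> world point on plane z"""
    M=cv2.Rodrigues(np.array(c["rvec"],float))[0];t=np.array(c["tvec"],float).ravel()
    d=M.T@np.linalg.solve(np.array(c["mtx"]),[px[0],px[1],1.]);o=-M.T@t
    return o+d*(z-o[2])/d[2]
def proj(c,p):
    return cv2.projectPoints(np.float64([p]),np.float64(c["rvec"]),np.float64(c["tvec"]),np.float64(c["mtx"]),None)[0].ravel()
def blue(im):
    return cv2.inRange(cv2.cvtColor(im,cv2.COLOR_BGR2HSV),(105,120,60),(130,255,255))
def rel(target,s=None):
    """world target -> shift in tool axes, mm"""
    s=s or manip.get_state();q=s["ee_rot"]
    return np.round(1000*R.from_quat([q[1],q[2],q[3],q[0]]).inv().apply(np.array(target)-s["position"]),1)
E
python3 - <<'E'
from h import *
c=camera_info("top");im=cv2.imread("pics/top0.png")
m=blue(im)
n,l,st,ce=cv2.connectedComponentsWithStats(m)
for i in range(1,n):
    if st[i,4]>20: print(ce[i].round(1),st[i],ray(c,ce[i],.064).round(4))
v=(np.array([336,314])/1.5625).astype(int)
mm=np.zeros_like(m);mm[v[1]-8:v[1]+9,v[0]-22:v[0]+23]=m[v[1]-8:v[1]+9,v[0]-22:v[0]+23]
pts=cv2.findNonZero(mm).astype(np.float32);r=cv2.minAreaRect(pts);print(r)
b=cv2.boxPoints(r);print([ray(c,p,.064).round(4).tolist() for p in b],ray(c,r[0],.064))
t=[]
for x,y in((625,213),(492,320),(510,215),(622,317)):
    x,y=x/1.5625,y/1.5625;a=cv2.getRectSubPix(im,(50,50),(x,y));t.append(cv2.resize(a,(380,290) if 0 else (290,290),interpolation=cv2.INTER_CUBIC));print(ray(c,(x,y),.07))
cv2.imwrite("pics/bk.png",np.vstack([np.hstack(t[:2]),np.hstack(t[2:])]))
E
```

```text
[25.1 57.7] [  0  42  52  33 939] [0.8409 0.6114 0.064 ]
[494.8 158.3] [483 137  29  40 670] [ 0.5564 -0.5593  0.064 ]
[247.2 159.5] [234 147  27  26 392] [0.5671 0.0526 0.064 ]
[171.9 165.8] [155 149  33  34 670] [0.5554 0.24   0.064 ]
[208.8 160.7] [200 151  20  19 194] [0.5661 0.1481 0.064 ]
[397.5 202.8] [382 187  33  32 740] [ 0.4515 -0.3142  0.064 ]
[214.4 201.1] [198 197  34   9 119] [0.4653 0.1355 0.064 ]
[ 50.  221.9] [ 45 218  11   9  63] [0.4229 0.5412 0.064 ]
[ 34.8 227.8] [ 30 224  11   9  64] [0.4093 0.5785 0.064 ]
[ 19.6 233.7] [ 15 230  11   9  61] [0.3957 0.6158 0.064 ]
[410.9 262.5] [ 384  231   55   66 2151] [ 0.3058 -0.3394  0.064 ]
[  4.4 239.6] [  0 235  10  10  65] [0.3819 0.6528 0.064 ]
((214.33584594726562, 201.12452697753906), (3.5629117488861084, 33.5405158996582), 79.3803482055664)
[[0.463, 0.1772, 0.064], [0.4764, 0.0957, 0.064], [0.4678, 0.0943, 0.064], [0.4543, 0.1757, 0.064]] [0.46536258 0.13574984 0.064     ]
[ 0.61537589 -0.32618102  0.07      ]
[ 0.45064524 -0.1104592   0.07      ]
[ 0.61633674 -0.14447491  0.07      ]
[ 0.45092472 -0.31340122  0.07      ]
```

View pics/bk.png

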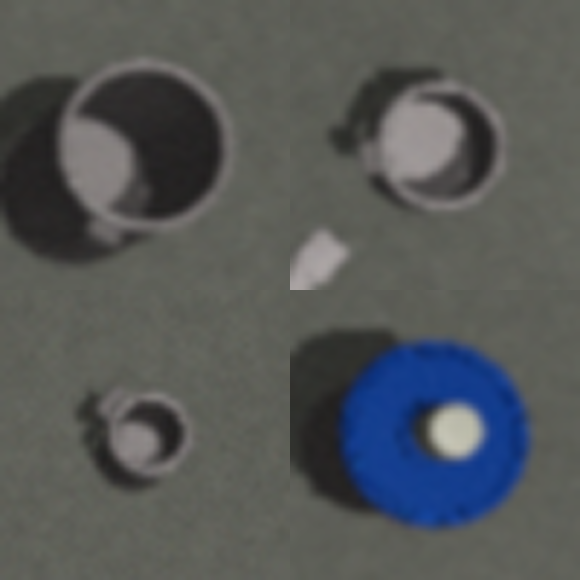

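The rims are clear. In the crops the circle centres are about (144,144) large, (151,145) medium and (148,145) small, so each lies within about 1 px of my estimate. Next I turn the tool to line up with the handle, then travel.

```bash
cat >>h.py <<'E'
def yaw_to(deg,s=None):
    """roll (rad, about tool z) that brings tool y parallel to world heading deg"""
    s=s or manip.get_state();q=s["ee_rot"]
    y=R.from_quat([q[1],q[2],q[3],q[0]]).apply([0,1,0])
    d=np.arctan2(y[1],y[0])-np.radians(deg);return round((d+np.pi/2)%np.pi-np.pi/2,3)
E
python3 -m crank '{"translation":[[0,0,0],[0,0,0],[0,0,0],[0,0,0],[0,0,0],[0,0,0],[0,0,0],[0,0,0]],"roll":[0.145,0.145,0.145,0.145,0.145,0.145,0.145,0.145],"fingers":[0.28,0.28,0.28,0.28,0.28,0.28,0.28,0.28]}' 30
python3 - <<'E'
from h import *
c=camera_info("top")
for n,p,z in(("L",(399.9,136.2),.095),("M",(316,204.8),.072),("S",(326.9,137.6),.05)):print(n,ray(c,p,z).round(4))
print(yaw_to(9.3),rel([.465,.136,.15]))
E
```

```text
clock: 0.9
position: [0.1414, 0.557, 0.2308]
ee_rot: [0.0, 0.65, 0.76, -0.001]
contact_force: [-0.0, 0.4, -0.6]
width: 0.0238
gripper_force: 0.0
L [ 0.6103 -0.3166  0.095 ]
M [ 0.4505 -0.1129  0.072 ]
S [ 0.6206 -0.1495  0.05  ]
-0.006 [-466.1  254.2   81.1]
```

```bash
python3 -m crank '{"translation":[[-42,23,0],[-42,23,0],[-42,23,0],[-42,23,0],[-42,23,0],[-42,23,0],[-42,23,0],[-42,23,0]],"roll":[0,0,0,0,0,0,0,0],"fingers":[0.28,0.28,0.28,0.28,0.28,0.28,0.28,0.28]}'
python3 -m crank '{"translation":[[-42,23,0],[-42,23,0],[-40,20,20],[-6,4,30],[0,0,30],[0,0,0],[0,0,0]],"roll":[0,0,0,0,0,0,0],"fingers":[0.28,0.28,0.28,0.28,0.28,0.28,0.28]}'
python3 - <<'E'
from h import *
print(yaw_to(9.3),rel([.4654,.1357,.052]),manip.get_state()["position"])
c=camera_info("wrist");im=get_image("wrist");print(proj(c,[.4654,.1357,.064]))
im=cv2.circle(im,tuple(int(v) for v in proj(c,[.4654,.1357,.064])),3,(0,0,255),1)
cv2.imwrite("pics/w1.png",im)
E
```

```text
clock: 1.7
position: [0.3779, 0.2536, 0.2311]
ee_rot: [-0.0, 0.648, 0.762, -0.0]
contact_force: [0.3, 1.4, 0.3]
width: 0.0242
gripper_force: 0.0
clock: 2.4
position: [0.4671, 0.1384, 0.1512]
ee_rot: [-0.001, 0.648, 0.762, -0.0]
contact_force: [0.1, 0.1, 0.3]
width: 0.0242
gripper_force: 0.0
-0.0 [-2.4 -2.  99.2] [0.46712996 0.13842244 0.15123579]
[252.40648261 200.61383055]
```

View pics/w1.png

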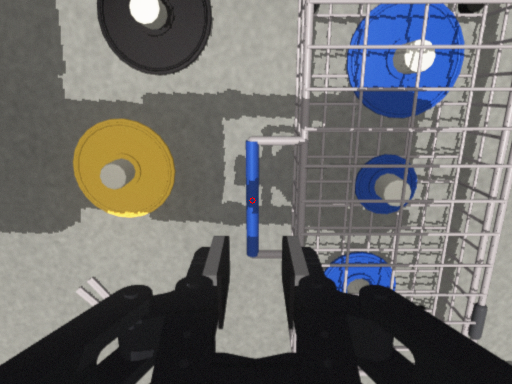

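The wrist view shows the bar at (252,200), right under its predicted point and square to the fingers, with clear gaps on both sides. I'll descend and pinch.

```bash
python3 -m crank '{"translation":[[-2,-2,35],[0,0,35],[0,0,29],[0,0,0],[0,0,0],[0,0,0],[0,0,0],[0,0,0]],"roll":[0,0,0,0,0,0,0,0],"fingers":[0.28,0.28,0.28,0.28,0,0,0,0]}' 30
python3 - <<'E'
from h import *
print(rel([.4654,.1357,.052]))
# arc of the handle from the current pose, radius .177, in tool axes (mm, cumulative and step)
p=0;u=-1
for a in np.arange(.15,1.81,.15): 
    print(round(a,2),np.round([177*(1-np.cos(a)),177*np.sin(a)],1))
E
```

```text
clock: 3.25
position: [0.4651, 0.1364, 0.0536]
ee_rot: [-0.0, 0.648, 0.762, 0.0]
contact_force: [-5.5, 0.4, 3.7]
width: 0.0075
gripper_force: 29.8
[-0.7  0.2  1.6]
0.15 [ 2.  26.5]
0.3 [ 7.9 52.3]
0.45 [17.6 77. ]
0.6 [30.9 99.9]
0.75 [ 47.5 120.7]
0.9 [ 67.  138.6]
1.05 [ 88.9 153.5]
1.2 [112.9 165. ]
1.35 [138.2 172.7]
1.5 [164.5 176.6]
1.65 [191.  176.4]
1.8 [217.2 172.4]
```

```bash
python3 -m crank '{"translation":[[0,1,-13],[0,1,-13.5],[0,2.5,-13],[0,3.5,-12.8],[0,9.7,-24.7],[0,0,0]],"roll":[0,0,0,0,0,0],"fingers":[0,0,0,0,0,0]}' 30
python3 -m crank '{"translation":[[0,13.3,-22.9],[0,16.6,-20.8],[0,19.5,-17.9],[0,21.9,-14.9],[0,24,-11.5],[0,0,0]],"roll":[0,0,0,0,0,0],"fingers":[0,0,0,0,0,0]}'
```

```text
clock: 3.85
position: [0.4826, 0.1393, 0.1326]
ee_rot: [-0.0, 0.648, 0.762, 0.0]
contact_force: [-7.4, -0.1, 2.8]
width: 0.0073
gripper_force: 29.9
clock: 4.45
position: [0.5825, 0.1556, 0.2233]
ee_rot: [0.004, 0.648, 0.762, 0.005]
contact_force: [-5.5, 1.3, 13.5]
width: 0.0076
gripper_force: 31.4
```

```bash
python3 -m crank '{"translation":[[0,25.3,-7.7],[0,26.3,-3.9],[0,0,0]],"roll":[0,0,0],"fingers":[0,0,0]}'
python3 -m crank '{"translation":[[0,26.5,0.2],[0,20,3],[0,0,0],[0,0,0]],"roll":[0,0,0,0],"fingers":[0,0,0,0]}'
```

```text
clock: 4.75
position: [0.6341, 0.164, 0.233]
ee_rot: [0.004, 0.648, 0.762, 0.005]
contact_force: [-1.6, 0.8, 9.0]
width: 0.0074
gripper_force: 31.9
clock: 5.15
position: [0.6778, 0.1711, 0.2289]
ee_rot: [0.003, 0.648, 0.762, 0.004]
contact_force: [0.6, 2.0, 5.0]
width: 0.0073
gripper_force: 31.6
```

```bash
python3 -m crank '{"translation":[[0,0,0],[0,0,0],[0,0,0],[0,0,-30],[0,0,-40],[0,0,-30],[0,0,0]],"roll":[0,0,0,0,0,0,0],"fingers":[0.4,0.4,0.4,0.4,0.4,0.4,0.4]}'
python3 -m crank '{"translation":[[0,-45,0],[0,-45,0],[0,-45,0],[0,-45,0],[0,-45,0],[0,-45,0],[0,0,0],[0,0,0]],"roll":[0,0,0,0,0,0,0,0],"fingers":[0.4,0.4,0.4,0.4,0.4,0.4,0.4,0.4]}'
python3 - <<'E'
from h import *
im=get_image("scene");cv2.imwrite("pics/s2.png",im)
im=get_image("top");cv2.imwrite("pics/t2.png",im)
cv2.imwrite("pics/t2v.png",np.hstack([cv2.resize(im[110:215,130:280],(450,315)),cv2.resize(cv2.imread("pics/s2.png")[150:300,180:400],(350,315))]))
E
```

```text
clock: 5.85
position: [0.676, 0.1703, 0.3315]
ee_rot: [0.003, 0.648, 0.762, 0.004]
contact_force: [0.2, -0.2, 0.3]
width: 0.0343
gripper_force: 0.0
clock: 6.65
position: [0.4067, 0.1264, 0.3256]
ee_rot: [0.0, 0.648, 0.762, 0.0]
contact_force: [-0.0, -0.0, -0.2]
width: 0.0344
gripper_force: 0.0
```

View pics/t2v.png

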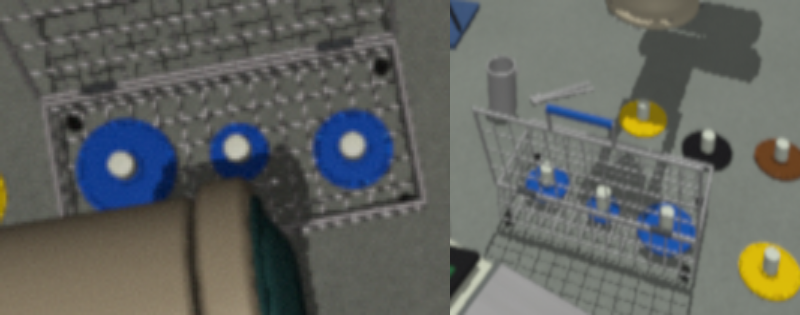

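The lid leans back open. The knobs are visible: large at crop (120,164), small at (236,147) and medium at (352,146).

```bash
python3 - <<'E'
from h import *
c=camera_info("top");im=cv2.imread("pics/t2.png")
hsv=cv2.cvtColor(im,cv2.COLOR_BGR2HSV)
m=cv2.inRange(hsv,(0,0,165),(180,60,255))
n,l,st,ce=cv2.connectedComponentsWithStats(m)
for nm,p in(("L",(170,164.7)),("S",(208.7,159)),("M",(247.3,158.7))):
    i=min(range(1,n),key=lambda k:np.hypot(*(ce[k]-p))-(st[k,4]>25)*50)
    w=ray(c,ce[i],.042);print(nm,ce[i].round(1),st[i],w.round(4),rel([*w[:2],.15]))
    # blue-disc check: rightmost/top extents
    b=blue(im);n2,l2,s2,c2=cv2.connectedComponentsWithStats(b);j=min(range(1,n2),key=lambda k:np.hypot(*(c2[k]-p))-(s2[k,4]>80)*50)
    x,y,wd,h,_=s2[j];print("  disc bbox ctr",ray(c,(x+wd/2-.5,y+h/2-.5),.016).round(4),"diam",(np.array([wd,h])/401*1.0).round(3))
print(manip.get_state()["position"])
E
```

```text
L [169.9 164.3] [167 161   7   7  39] [0.5628 0.2494 0.042 ] [ 96.3 172.  175.6]
  disc bbox ctr [0.5675 0.2506 0.016 ] diam [0.085 0.077]
S [208.2 158.7] [205 155   7   8  39] [0.5748 0.1519 0.042 ] [ -1.9 168.2 175.6]
  disc bbox ctr [0.5758 0.1514 0.016 ] diam [0.05  0.047]
M [247.1 157.9] [244 155   7   7  39] [0.5748 0.053  0.042 ] [-99.5 152.2 175.6]
  disc bbox ctr [0.5749 0.0537 0.016 ] diam [0.067 0.065]
[0.40844044 0.12661444 0.32545602]
```

```bash
python3 -m crank '{"translation":[[24,43,0],[24,43,0],[24,43,20],[24,43,20],[0,0,45],[0,0,45],[0,0,45],[0,0,0]],"roll":[0,0,0,0,0,0,0,0],"fingers":[0.5,0.5,0.5,0.5,0.5,0.5,0.5,0.5]}' 30
python3 - <<'E'
from h import *
c=camera_info("wrist");im=get_image("wrist");w=[.5632,.2496,.042];p=proj(c,w)
print(rel([*w[:2],.022]),p)
m=cv2.inRange(cv2.cvtColor(im,cv2.COLOR_BGR2HSV),(0,0,165),(180,60,255))
n,l,st,ce=cv2.connectedComponentsWithStats(m)
for i in range(1,n):
    if st[i,4]>150: print(ce[i].round(),st[i],ray(c,ce[i],.042).round(4))
cv2.circle(im,tuple(int(v) for v in p),3,(0,0,255),1);cv2.imwrite("pics/w2.png",im)
E
```

```text
clock: 7.55
position: [0.5535, 0.2442, 0.145]
ee_rot: [-0.004, 0.648, 0.762, -0.007]
contact_force: [-0.5, 0.4, -0.1]
width: 0.0431
gripper_force: 0.0
[  3.6   8.8 127.1] [271.51144681 185.89750713]
[264.  57.] [   15     0   497   148 48811] [0.5426 0.3371 0.042 ]
[ 23. 137.] [ 10 123  27  28 581] [0.3796 0.2565 0.042 ]
[460. 150.] [451 129  18  44 491] [0.6916 0.2981 0.042 ]
[492. 157.] [ 469  132   43   53 1874] [0.7159 0.2969 0.042 ]
[438. 151.] [427 137  22  28 453] [0.676  0.2951 0.042 ]
[433. 181.] [425 171  18  22 313] [0.6798 0.2725 0.042 ]
[272. 184.] [259 172  26  25 512] [0.563  0.2513 0.042 ]
[452. 198.] [443 177  18  44 472] [0.6973 0.2623 0.042 ]
[487. 210.] [ 460  181   52   60 2234] [0.7261 0.258  0.042 ]
[432. 203.] [421 195  20  20 219] [0.6842 0.2565 0.042 ]
[233. 219.] [221 209  31  21 184] [0.5386 0.2191 0.042 ]
[425. 233.] [414 221  23  24 374] [0.6864 0.232  0.042 ]
[444. 247.] [436 231  16  35 345] [0.7041 0.2226 0.042 ]
[476. 258.] [ 457  232   42   53 1375] [0.7318 0.2182 0.042 ]
[287. 249.] [261 238  42  33 479] [0.5844 0.2003 0.042 ]
[ 82. 290.] [   0  246  162  109 5127] [0.4241 0.136  0.042 ]
[381. 257.] [371 248  19  21 293] [0.6581 0.2063 0.042 ]
[403. 259.] [395 249  16  21 227] [0.6762 0.2073 0.042 ]
[254. 310.] [ 198  252  120  101 4454] [0.5676 0.1407 0.042 ]
[418. 274.] [409 254  20  38 453] [0.6918 0.197  0.042 ]
[437. 284.] [430 267  15  35 319] [0.7091 0.1908 0.042 ]
[  9. 278.] [  0 268  20  20 323] [0.364 0.137 0.042]
[376. 283.] [367 272  20  22 322] [0.6609 0.1833 0.042 ]
[463. 299.] [450 279  29  42 743] [0.7341 0.1806 0.042 ]
[128. 374.] [113 358  25  26 359] [0.4669 0.0561 0.042 ]
```

View pics/w2.png

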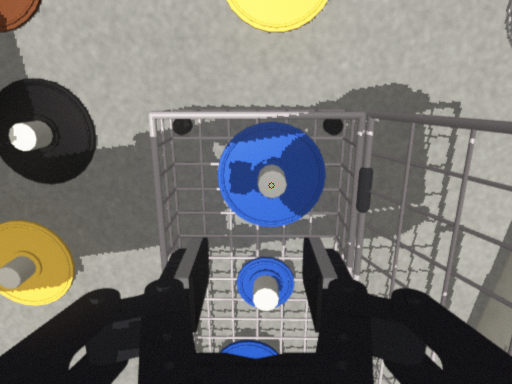

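The knob is at (272,184), within 2 mm of the top-view value. I'll descend, then make a final correction before gripping.

```bash
python3 -m crank '{"translation":[[3,8,20],[0,0,40],[0,0,40],[0,0,0],[0,0,0]],"roll":[0,0,0,0,0],"fingers":[0.5,0.5,0.5,0.5,0.5]}' 30
python3 - <<'E'
from h import *
print(rel([.5631,.2505,.021]))
E
```

```text
clock: 8.1
position: [0.5669, 0.2503, 0.0551]
ee_rot: [0.001, 0.648, 0.762, 0.001]
contact_force: [0.5, -0.5, 1.1]
width: 0.0427
gripper_force: 0.0
[ 0.8 -3.8 34.1]
```

```bash
python3 -m crank '{"translation":[[1,-4,17],[0,0,16],[0,0,0],[0,0,0],[0,0,0],[0,0,0],[0,0,0]],"roll":[0,0,0,0,0,0,0],"fingers":[0.5,0.5,0.5,0,0,0,0]}' 30
python3 - <<'E'
from h import *
print(rel([.5631,.2505,.021]))
E
```

```text
clock: 8.8
position: [0.5629, 0.2508, 0.0229]
ee_rot: [0.001, 0.648, 0.762, 0.002]
contact_force: [1.1, -0.6, 6.8]
width: 0.0205
gripper_force: 29.5
[-0.3  0.1  1.9]
```

```bash
python3 -m crank '{"translation":[[0,0,-15],[0,0,-35],[0,0,-45],[0,0,-45],[0,0,-40],[0,0,0]],"roll":[0,0,0,0,0,0],"fingers":[0,0,0,0,0,0]}' 30
python3 - <<'E'
from h import *
print(rel([.6103,-.3166,.2]))
E
```

```text
clock: 9.4
position: [0.5646, 0.2513, 0.2083]
ee_rot: [0.004, 0.648, 0.762, 0.007]
contact_force: [2.0, 0.2, -0.4]
width: 0.0204
gripper_force: 29.7
[-567.9  -46.6    6.3]
```

```bash
python3 -m crank '{"translation":[[-30,-3,0],[-40,-3,0],[-40,-3,0],[-40,-3,0],[-40,-3,0],[-40,-3,0],[-40,-3,0],[-40,-3,0]],"roll":[0,0,0,0,0,0,0,0],"fingers":[0,0,0,0,0,0,0,0]}' 30
python3 -m crank '{"translation":[[-40,-3,0],[-40,-3,0],[-40,-3,0],[-40,-3,0],[-40,-3,0],[-30,-3,0],[0,0,0],[0,0,0]],"roll":[0,0,0,0,0,0,0,0],"fingers":[0,0,0,0,0,0,0,0]}' 30
python3 - <<'E'
from h import *
print(rel([.6103,-.3166,.2]))
c=camera_info("wrist");im=get_image("wrist");p=proj(c,[.6103,-.3166,.095]);print(p)
cv2.circle(im,tuple(int(v) for v in p),3,(0,0,255),1);cv2.imwrite("pics/w3.png",im)
E
```

```text
clock: 10.2
position: [0.5867, -0.0613, 0.2001]
ee_rot: [-0.0, 0.648, 0.762, 0.0]
contact_force: [0.1, 0.4, -1.5]
width: 0.021
gripper_force: 29.6
clock: 11.0
position: [0.6058, -0.29, 0.1995]
ee_rot: [-0.001, 0.648, 0.762, 0.0]
contact_force: [-0.2, 0.4, -0.5]
width: 0.0204
gripper_force: 29.6
[-27.    0.2  -0.6]
[255.64878236 224.07703215]
```

View pics/w3.png

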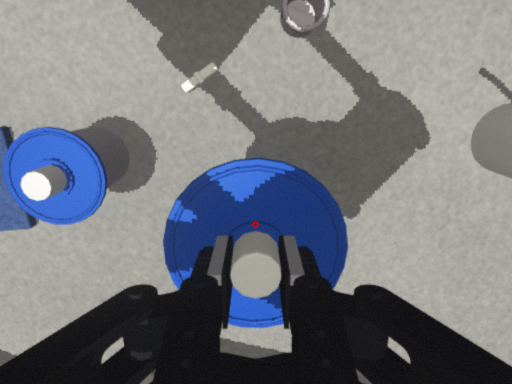

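The cover is held square between the fingers and hides the target beaker. The covered beaker is well clear at (55,175). I'll move over the large beaker and lower.

```bash
python3 -m crank '{"translation":[[-27,0,0],[0,0,30],[0,0,30],[0,0,15],[0,0,0],[0,0,0]],"roll":[0,0,0,0,0,0],"fingers":[0,0,0,0,0,0]}' 30
python3 - <<'E'
from h import *
print(rel([.6103,-.3166,.104]))
E
```

```text
clock: 11.65
position: [0.611, -0.3152, 0.1256]
ee_rot: [0.0, 0.647, 0.762, 0.0]
contact_force: [-0.7, -0.2, 0.8]
width: 0.0207
gripper_force: 29.6
[-1.3 -1.  21.6]
```

```bash
python3 -m crank '{"translation":[[-1,-1,10],[0,0,7],[0,0,3],[0,0,0],[0,0,0]],"roll":[0,0,0,0,0],"fingers":[0,0,0,0,0]}' 30
python3 - <<'E'
from h import *
print(rel([.6103,-.3166,.104]))
E
```

```text
clock: 12.15
position: [0.6099, -0.3175, 0.1051]
ee_rot: [0.0, 0.648, 0.762, 0.0]
contact_force: [-0.2, -0.1, -0.3]
width: 0.0204
gripper_force: 29.7
[0.9 0.6 1.1]
```

```bash
python3 -m crank '{"translation":[[0,0,1],[0,0,0]],"roll":[0,0],"fingers":[0,0]}' 30
python3 -m crank '{"translation":[[0,0,0],[0,0,0],[0,0,0],[0,0,-15],[0,0,-35],[0,0,-40],[0,0,0],[0,0,0]],"roll":[0,0,0,0,0,0,0,0],"fingers":[0.35,0.5,0.5,0.5,0.5,0.5,0.5,0.5]}' 30
python3 - <<'E'
from h import *
print(rel([.5748,.0533,.2]))
c=camera_info("wrist");im=get_image("wrist");p=proj(c,[.6103,-.3166,.095]);print(p)
cv2.circle(im,tuple(int(v) for v in p),3,(0,0,255),1);cv2.imwrite("pics/w4.png",im)
E
```

```text
clock: 12.35
position: [0.6099, -0.3175, 0.1041]
ee_rot: [0.0, 0.648, 0.762, 0.0]
contact_force: [-0.1, 0.3, -0.2]
width: 0.0204
gripper_force: 29.7
clock: 13.15
position: [0.6104, -0.3178, 0.1956]
ee_rot: [0.001, 0.648, 0.762, 0.0]
contact_force: [-0.1, 0.1, -1.4]
width: 0.0428
gripper_force: 0.0
[371.9  24.8  -5.1]
[255.18732025 190.17651822]
```

View pics/w4.png

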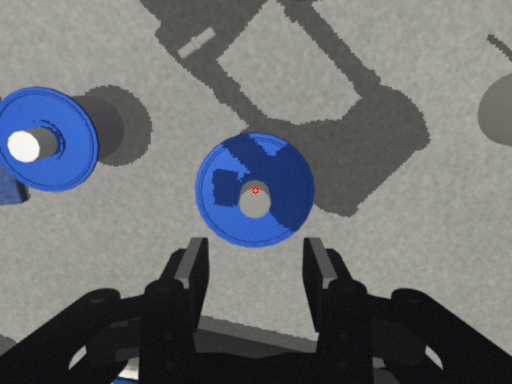

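The large cover lies centred on the predicted point (255,190). Next is the medium cover.

```bash
python3 -m crank '{"translation":[[47,3,0],[47,3,0],[47,3,0],[47,3,0],[47,3,0],[47,3,0],[47,3,0],[43,4,0]],"roll":[0,0,0,0,0,0,0,0],"fingers":[0.5,0.5,0.5,0.5,0.5,0.5,0.5,0.5]}' 30
python3 -m crank '{"translation":[[0,0,30],[0,0,30],[0,0,20],[0,0,0],[0,0,0]],"roll":[0,0,0,0,0],"fingers":[0.5,0.5,0.5,0.5,0.5]}' 30
cat >k.py <<'E'
from h import *
import sys
w=list(map(float,sys.argv[1:3]))+[.042]
c=camera_info("wrist");im=get_image("wrist");p=proj(c,w)
m=cv2.inRange(cv2.cvtColor(im,cv2.COLOR_BGR2HSV),(0,0,150),(180,50,255))
n,l,st,ce=cv2.connectedComponentsWithStats(m)
print(p)
for i in range(1,n):
    if st[i,4]>250 and np.hypot(*(ce[i]-p))<60: print(ce[i].round(),st[i],ray(c,ce[i],.042).round(4))
print(rel([*w[:2],.022]))
cv2.circle(im,tuple(int(v) for v in p),3,(0,0,255),1);cv2.imwrite(sys.argv[3],im)
E
python3 k.py .5748 .0533 pics/w5.png
```

```text
clock: 14.0
position: [0.5726, 0.0559, 0.1922]
ee_rot: [-0.002, 0.647, 0.762, -0.001]
contact_force: [0.5, -0.4, -0.2]
width: 0.0426
gripper_force: 0.0
clock: 14.5
position: [0.5738, 0.0537, 0.1131]
ee_rot: [-0.001, 0.648, 0.762, -0.001]
contact_force: [-0.5, 0.1, 0.2]
width: 0.0425
gripper_force: 0.0
[256.93364932 205.60594159]
[258. 204.] [243 190  31  29 716] [0.5755 0.0546 0.042 ]
[220. 236.] [192 223  49  29 680] [0.5537 0.0278 0.042 ]
[275. 242.] [242 231  62  21 610] [0.5913 0.0293 0.042 ]
[254. 261.] [240 255  28  12 324] [0.5792 0.0133 0.042 ]
[-0.3 -0.  92.2]
```

View pics/w5.png

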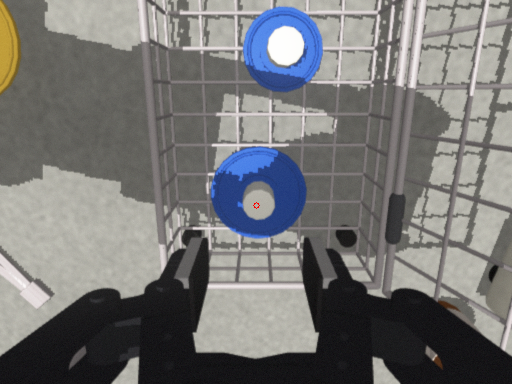

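The medium knob is at (258,204), within about 1.5 mm of the marker. I'll go down and grip.

```bash
python3 -m crank '{"translation":[[0.5,0.5,30],[0,0,35],[0,0,20],[0,0,6],[0,0,0],[0,0,0],[0,0,0],[0,0,0]],"roll":[0,0,0,0,0,0,0,0],"fingers":[0.5,0.5,0.5,0.5,0.5,0,0,0]}' 30
python3 -m crank '{"translation":[[0,0,0],[0,0,0]],"roll":[0,0],"fingers":[0,0]}' 30
```

```text
clock: 15.35
position: [0.5766, 0.0542, 0.0249]
ee_rot: [0.002, 0.648, 0.762, 0.001]
contact_force: [0.4, 0.9, 5.7]
width: 0.0208
gripper_force: 29.7
clock: 15.55
position: [0.5765, 0.0542, 0.0249]
ee_rot: [0.002, 0.648, 0.762, 0.001]
contact_force: [0.1, -0.0, 7.3]
width: 0.0205
gripper_force: 29.8
```

```bash
python3 -m crank '{"translation":[[0,0,-15],[0,0,-35],[0,0,-45],[0,0,-45],[0,0,-25],[0,0,0]],"roll":[0,0,0,0,0,0],"fingers":[0,0,0,0,0,0]}' 30
python3 - <<'E'
from h import *
print(rel([.4505,-.1129,.2]))
E
```

```text
clock: 16.15
position: [0.5776, 0.0543, 0.1931]
ee_rot: [0.004, 0.648, 0.762, 0.003]
contact_force: [0.4, -0.2, -0.3]
width: 0.0206
gripper_force: 29.5
[-144.5 -152.3   -8.1]
```

```bash
python3 -m crank '{"translation":[[-25,-26,0],[-30,-31,0],[-30,-31,0],[-30,-31,0],[-29,-31,30],[0,0,30],[0,0,0],[0,0,0]],"roll":[0,0,0,0,0,0,0,0],"fingers":[0,0,0,0,0,0,0,0]}' 30
python3 - <<'E'
from h import *
print(rel([.4505,-.1129,.084]))
E
```

```text
clock: 16.95
position: [0.4507, -0.1104, 0.1288]
ee_rot: [-0.001, 0.648, 0.762, -0.0]
contact_force: [0.2, -1.1, -0.7]
width: 0.0205
gripper_force: 29.6
[-2.5 -0.6 44.8]
```

```bash
python3 -m crank '{"translation":[[-2.5,-0.5,20],[0,0,15],[0,0,8],[0,0,0],[0,0,0]],"roll":[0,0,0,0,0],"fingers":[0,0,0,0,0]}' 30
python3 - <<'E'
from h import *
print(rel([.4505,-.1129,.084]))
E
```

```text
clock: 17.45
position: [0.452, -0.1131, 0.087]
ee_rot: [0.001, 0.647, 0.762, 0.0]
contact_force: [-0.1, -0.5, 0.2]
width: 0.0207
gripper_force: 29.6
[ 0.5 -1.5  3. ]
```

```bash
python3 -m crank '{"translation":[[0,-1,2],[0,0,1.5],[0,0,0]],"roll":[0,0,0],"fingers":[0,0,0]}' 30
python3 -m crank '{"translation":[[0,0,0],[0,0,0],[0,0,0],[0,0,-15],[0,0,-35],[0,0,-40],[0,0,0],[0,0,0]],"roll":[0,0,0,0,0,0,0,0],"fingers":[0.35,0.5,0.5,0.5,0.5,0.5,0.5,0.5]}' 30
python3 - <<'E'
from h import *
print(rel([.5748,.1515,.2]))
c=camera_info("wrist");im=get_image("wrist");p=proj(c,[.4505,-.1129,.076]);print(p)
b=blue(im);n,l,st,ce=cv2.connectedComponentsWithStats(b)
for i in range(1,n):
    if st[i,4]>1500:
        x,y,w,h,_=st[i];print(st[i],ray(c,(x+w/2,y+h/2),.076).round(4))
cv2.imwrite("pics/w6.png",im)
E
```

```text
clock: 17.75
position: [0.4503, -0.1135, 0.083]
ee_rot: [0.0, 0.648, 0.762, 0.0]
contact_force: [0.3, 0.0, -0.2]
width: 0.0205
gripper_force: 29.7
clock: 18.55
position: [0.4504, -0.1137, 0.1735]
ee_rot: [0.001, 0.648, 0.762, 0.0]
contact_force: [-0.6, 0.1, -0.1]
width: 0.0427
gripper_force: 0.0
[241.6 165.5 -26.5]
[255.27851306 192.03391042]
[ 208  146   94   91 5662] [ 0.4502 -0.1125  0.076 ]
```

```bash
python3 -m crank '{"translation":[[10,5,-25],[38,26,0],[38,26,0],[38,26,0],[39,27,0],[39,27,0],[39,28,0],[0,0,0]],"roll":[0,0,0,0,0,0,0,0],"fingers":[0.5,0.5,0.5,0.5,0.5,0.5,0.5,0.5]}' 30
python3 -m crank '{"translation":[[0,0,30],[0,0,30],[0,0,20],[0,0,0],[0,0,0]],"roll":[0,0,0,0,0],"fingers":[0.5,0.5,0.5,0.5,0.5]}' 30
python3 k.py .5748 .1515 pics/w7.png
```

```text
clock: 19.4
position: [0.5753, 0.1561, 0.1951]
ee_rot: [-0.002, 0.646, 0.764, 0.0]
contact_force: [-1.2, -0.6, 0.5]
width: 0.0424
gripper_force: 0.0
clock: 19.9
position: [0.5732, 0.1504, 0.1168]
ee_rot: [-0.001, 0.648, 0.762, -0.001]
contact_force: [-0.3, -0.1, 0.5]
width: 0.0427
gripper_force: 0.0
[258.19762063 201.70739219]
[219. 204.] [207 184  32  36 278] [0.5491 0.1455 0.042 ]
[259. 200.] [244 185  31  30 693] [0.5751 0.153  0.042 ]
[292. 247.] [281 240  22  15 278] [0.6032 0.1224 0.042 ]
[ 0.8  0.8 95.9]
```

View pics/w7.png

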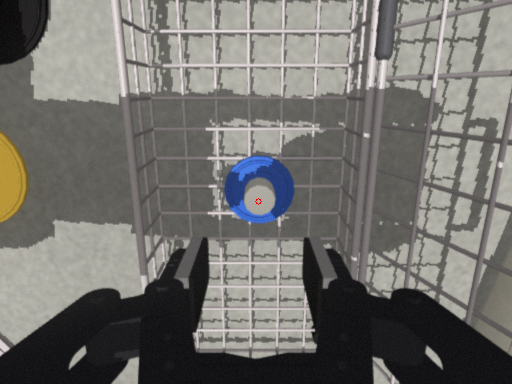

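The small knob is at (259,200), with nothing else near the fingers. I'll grip it.

```bash
python3 -m crank '{"translation":[[1.5,0,30],[0,0,35],[0,0,20],[0,0,9],[0,0,0],[0,0,0],[0,0,0],[0,0,0]],"roll":[0,0,0,0,0,0,0,0],"fingers":[0.5,0.5,0.5,0.5,0.5,0,0,0]}' 30
python3 -m crank '{"translation":[[0,0,0],[0,0,0]],"roll":[0,0],"fingers":[0,0]}' 30
python3 -m crank '{"translation":[[0,0,-15],[0,0,-35],[0,0,-45],[0,0,-45],[0,0,-25],[0,0,0]],"roll":[0,0,0,0,0,0],"fingers":[0,0,0,0,0,0]}' 30
python3 - <<'E'
from h import *
print(rel([.6206,-.1495,.2]))
E
```

```text
clock: 20.75
position: [0.5753, 0.1527, 0.0255]
ee_rot: [0.001, 0.648, 0.762, 0.001]
contact_force: [0.5, -0.3, 4.8]
width: 0.0211
gripper_force: 29.8
clock: 20.95
position: [0.5753, 0.1527, 0.0255]
ee_rot: [0.001, 0.648, 0.762, 0.001]
contact_force: [0.4, 1.0, 4.6]
width: 0.0207
gripper_force: 29.9
clock: 21.55
position: [0.5763, 0.153, 0.1939]
ee_rot: [0.003, 0.648, 0.762, 0.004]
contact_force: [0.4, 0.4, -0.6]
width: 0.0207
gripper_force: 29.5
[-305.6   -5.1   -6.2]
```

```bash
python3 -m crank '{"translation":[[-37,0,0],[-45,-1,0],[-45,-1,0],[-45,-1,0],[-45,-1,0],[-45,-1,0],[-44,0,0],[0,0,0]],"roll":[0,0,0,0,0,0,0,0],"fingers":[0,0,0,0,0,0,0,0]}' 30
python3 -m crank '{"translation":[[0,0,35],[0,0,35],[0,0,20],[0,0,0],[0,0,0]],"roll":[0,0,0,0,0],"fingers":[0,0,0,0,0]}' 30
python3 - <<'E'
from h import *
print(rel([.6206,-.1495,.0615]))
E
```

```text
clock: 22.35
position: [0.6182, -0.1562, 0.1868]
ee_rot: [0.0, 0.65, 0.76, -0.001]
contact_force: [0.3, 0.8, -0.6]
width: 0.0208
gripper_force: 29.5
clock: 22.85
position: [0.6178, -0.1497, 0.0982]
ee_rot: [-0.001, 0.647, 0.762, -0.0]
contact_force: [0.6, -0.3, 0.4]
width: 0.0207
gripper_force: 29.5
[-0.3  2.8 36.7]
```

```bash
python3 -m crank '{"translation":[[0,2.5,18],[0,0,10],[0,0,5],[0,0,0],[0,0,0]],"roll":[0,0,0,0,0],"fingers":[0,0,0,0,0]}' 30
python3 - <<'E'
from h import *
print(rel([.6206,-.1495,.0615]))
E
```

```text
clock: 23.35
position: [0.621, -0.15, 0.0664]
ee_rot: [0.0, 0.648, 0.762, 0.0]
contact_force: [-0.4, 0.6, 0.3]
width: 0.0207
gripper_force: 29.5
[ 0.6 -0.3  4.9]
```

```bash
python3 -m crank '{"translation":[[0,0,3],[0,0,1.5],[0,0,0],[0,0,0]],"roll":[0,0,0,0],"fingers":[0,0,0,0]}' 30
python3 -m crank '{"translation":[[0,0,0],[0,0,0],[0,0,0],[0,0,-15],[0,0,-35],[0,0,-40],[0,0,-40],[0,0,-40]],"roll":[0,0,0,0,0,0,0,0],"fingers":[0.35,0.5,0.5,0.5,0.5,0.5,0.5,0.5]}' 30
python3 -m crank '{"translation":[[45,-10,-10],[45,-20,0],[45,-20,0],[45,-20,0],[45,-20,0],[45,-20,0],[0,0,0],[0,0,0]],"roll":[0,0,0,0,0,0,0,0],"fingers":[0.5,0.5,0.5,0.5,0.5,0.5,0.5,0.5]}' 30
python3 - <<'E'
from h import *
c=camera_info("top");im=get_image("top");sc=get_image("scene");cv2.imwrite("pics/t9.png",im)
n,l,st,ce=cv2.connectedComponentsWithStats(blue(im))
for i in range(1,n):
    x,y,w,h,a=st[i]
    if a>150 and y>100 and x>250: 
        for nm,z,t in(("L",.097,(.6103,-.3166)),("M",.074,(.4505,-.1129)),("S",.052,(.6206,-.1495)),("C",.084,(.45,-.31))):
            p=ray(c,(x+w/2-.5,y+h/2-.5),z)
            if np.hypot(*(p[:2]-t))<.04:print(nm,st[i],p.round(4),(1000*(p[:2]-t)).round(1))
cv2.imwrite("pics/fin.png",np.hstack([cv2.resize(im[110:240,280:430],(400,347)),cv2.resize(sc[130:320,80:360],(400,347))]))
E
```

```text
clock: 23.75
position: [0.6209, -0.15, 0.0616]
ee_rot: [0.0, 0.648, 0.762, 0.0]
contact_force: [-0.8, 0.7, 1.3]
width: 0.0208
gripper_force: 29.6
clock: 24.55
position: [0.6203, -0.1498, 0.2326]
ee_rot: [-0.0, 0.648, 0.762, -0.0]
contact_force: [0.8, -1.3, 0.2]
width: 0.0427
gripper_force: 0.0
clock: 25.35
position: [0.4682, 0.0995, 0.2416]
ee_rot: [0.001, 0.647, 0.763, 0.0]
contact_force: [-0.3, -0.6, -0.5]
width: 0.0426
gripper_force: 0.0
L [383 119  37  36 950] [ 0.6091 -0.3185  0.097 ] [-1.2 -1.9]
S [318 128  20  20 248] [ 0.6204 -0.1507  0.052 ] [-0.2 -1.2]
C [382 187  33  32 741] [ 0.4512 -0.3082  0.084 ] [1.2 1.8]
M [303 191  29  29 565] [ 0.4499 -0.115   0.074 ] [-0.6 -2.1]
```

View pics/fin.png

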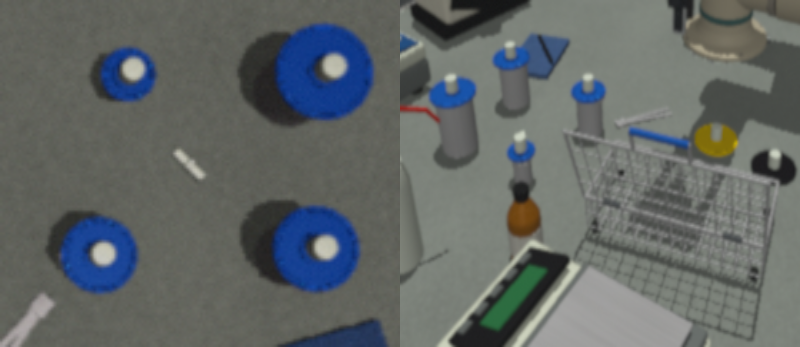

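Each cover sits flat and centred on its own beaker, within about 2 mm of the original beaker axes. The fourth is as it was, the basket is empty and the lid stands open. Handing in.

```bash
python3 -c "
from rig import manip
print(manip.sign_off())"
```

```text
the job is handed in; nothing more can be done
None
```

The job is handed in: the lid stands open and the three covers lie flat on their matching beakers, within about 3 mm of where the beaker axes were measured at the start; the hand-in gave no verdict.

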